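# Eject the radio battery from the desk tidy and trap it on the ramp

## Robot

A 6-joint arm with a two-finger parallel gripper is mounted at the origin on the work surface. World frame = base frame: x ahead of the robot, y to its left, z up, the work surface at z = 0. Lengths are in m, angles in rad, forces in N, time in s.
With the tool pointing down it reaches from about 0.375 to 0.825 m from the base axis. Payload 5.5 kg.
Tool frame: the origin (TCP) lies at the very end of the fingers, on their centre line; the grasp point (between the pads) lies 19 mm behind it; x points along the fingers, y is the direction in which the jaws open and shut, and the axes are right-handed (so a half turn about x gives the same grasp; the last joint's range is limited). The gripper opens to 85 mm and grips with 20 to 120 N. Pads are 22 mm wide; open, the fingers measure 114 mm over their backs; the gripper's body (76 mm by 85 mm) begins 54 mm behind the grasp point. The pads swing forward as they close: fully open they stand 13 mm farther back than shut.
Start: joints at [1.24, 0.314, -0.047, 1.21, 0, 1.571], TCP at [0.195, 0.567, 0.21] pointing down, gripper open.
Joint ranges: [-2.67, 2.67], [-0.69, 1.73], [-1.03, 1.25], [-2.08, 2.16], [-1.42, 1.45], [-3.14, 3.14]. Speed limits (rad/s): [2.39, 2.39, 3.01, 3.14, 3.14, 3.14].

## Interface

Orientations are given as a rotation vector (axis times angle).
In Python, from rig import r gives the robot as it stands. The module is installed in compiled form; this text tells all that it offers.
- The arm moves only by the tool jog_arm, never from a script. Its argument "targets" is a list of rows, each a list of 7 numbers: the shift along the tool's x, y, z normalised to -1 to 1, where 1 is 150 mm, then the turn, a rotation vector about the tool's x, y, z normalised to -1 to 1, where 1 is 60 degrees, then the opening, from -1 (shut) to 1 (fully open). A call has 1 to 10 rows; each row is the pose to reach, as a shift and turn from the pose commanded when the call began, along the tool's axes at that moment; what a row does not reach only later rows make up. A row lasts 1/12 s, in which the tool goes at most 41.7 mm and 7.16 degrees, less where a joint would pass 70% of its speed; a pose out of reach is approached as far as the arm can. A call with a number of a shift or a turn outside -1 to 1 is refused whole. A call with a gripper value outside its range is refused whole. The fingers move at their own pace and stop on an object; the grip force is fixed at half the most. Time passes only in rows, so rows that repeat a pose let the fingers close. It gives the time, the measured TCP pose, the force and the opening at its end, in the units of the state.
- r.observe(): the state, without advancing time (a new reading comes with each control period).
- r.camera(name): name is "side" or "top"; returns the picture (480x640x3 uint8, blue, green, red); there is no depth.
- r.camera_info(name): a dict with "mtx" (3x3 intrinsics, pixels), "world_to_cam" (4x4, takes a point from world to camera coordinates). Camera axes: x right, y down, z forward; pixel columns grow to the right and rows downward; lengths in m; the calibration is good to about 2 mm. A picture is of the moment at which its call begins. camera_info takes no time and is no camera call.
- r.finish_job(): hands the job in, once; it reports no verdict.
Trained networks look in the newest picture that a camera, given by its name, has taken for a name from the list of things; names that differ only in an ending like _2 or _b are one class to them, and where a whole thing is asked for, a point or a joint stands for the part that bears it (a point fixed in the world has none). Each returns a list of dicts, best first, with "score" (0 to 1); they miss things now and then, are a little off and sometimes report something else, mostly with a low value. They report only what shows in the picture. A call takes as long as a camera call. They do not tell look-alikes from the thing itself.
- r.look_for(camera, label): "rect" ([centre column, centre row, width, height] in pixels, round what is visible of it).
- r.outline_of(camera, label): "region" (480x640 bool, what is visible of it) and "rect" ([centre column, centre row, width, height] in pixels, round what is visible of it).
The state is a dict: "clock": time; "qpos": joint angles; "dq": joint speeds; "effort": joint torques, N m; "position": TCP position; "ee_rot": TCP orientation; "ft_force": force on the tool from outside, world axes, zero at the start; "ft_torque": the same for the moment, N m; "gripper_width": opening from 0.0 (shut) to 1.0 (fully open).
Only numpy, scipy, OpenCV 4.12 (cv2) and the standard library are available. Lean on these libraries where they do the work, as an engineer would, in place of code of your own. Each camera call takes 0.05 s, during which the arm holds its last target.

## Task

Get the battery for the radio out of the white desk tidy: press the tidy's spring ejector key down with one finger, and with the other finger standing in the ramp stop the battery that pops out before it rolls off the ramp's open end. Do not pinch or lift the battery, and leave the radio, the bowl of crayons, the bookmark clip and the standing spare battery where they are. Finish while holding: one finger still keeping the key down, the other still stopping the battery, at rest on the ramp.

Things in the scene. Friction and masses are not known exactly. Their poses are not given: they have to be found in the camera images.
- tidy: White plastic desk tidy, fixed, 190 mm along its x (-100 to +90), 175 along its y (-100 to +75); origin on the bench, z up. Ramp lane along x at y=0, 67 mm wide inside; side walls 3 mm thick, 42 mm high (64 for x below -40). At its head the battery lies in a slot at x=-60, before a 70 mm high back wall (x below -88), the tidy's highest part. Key on the +y side, its rim 24 mm high; 34 mm high pencil tray at -y.
- cell: The battery to eject: dark steel cylinder, 33 mm diameter, 61 mm long, about 140 g, lying across the ramp's head. Origin at its middle (54 mm high), own y along its axis. Tipped out of its slot it rolls towards the tidy's +x and is off the ramp in about 0.5 s, so a finger must already stand in the lane. It rests against a finger with only 0.1 to 0.3 N.
- ejector (a joint): Spring ejector key, travel straight down in m: 0 up, 0.009 fully down; held down means above 0.005. About 1.5 N starts it, 5 to 6 N puts it fully down; it springs back when let go. It raises a lifter under the battery 1.3 times as far, whose top slopes to the ramp: the battery is tipped out over its slot's edge somewhere between 0.003 and 0.007.
- ejector_top (a point): Middle of the top of the ejector key: a grey ribbed rectangle, 40 mm along the tidy's x, 30 mm along its y, at tidy x=+35, y=+55.5 mm, 38 mm high when up, 29 mm fully down; moves with the key. The middle of the lane is 55.5 mm from it towards the tidy's -y, across a side wall 42 mm high.
- ramp_abreast (a point): Point on the ramp floor, mid-lane, abreast of the key, 21.5 mm high: a good place for the stopping finger. The smooth floor falls 12 degrees towards the tidy's +x, straight from 40 mm high at the slot (tidy x=-52) to 10 mm at the open end. With a tip on the pressed key, a second finger at the same level here is 7 mm above the floor, low enough to stop the battery.
- ramp_end (a point): Middle of the ramp floor's open lower end (tidy x=+90 mm, 10 mm high). The battery's middle must not pass it.
- radio: Bystander: battery radio, dark wooden case 55 x 180 x 110 mm with carrying bar to 136 mm and a round volume knob on its front (own +x). Origin at the centre of its underside.
- bowl: Bystander: white ceramic bowl, 90 mm across, 42 mm high, with three crayons lying in it up to about 60 mm high. Origin at the centre of its underside.
- bookmark: Bystander: flat stainless steel spoon-shaped bookmark clip, about 100 mm long, 26 mm wide, 6 mm thick, lying on the mat. Origin at its underside near the middle; own x along it.
- spare: Bystander: spare battery of the same size standing upright on the mat, 33 mm diameter, 61 mm high. Origin at the centre of its underside.
Mind the look-alikes: they are no part of the job. What is shaped like the cell but blue or turquoise is not meant.

How it is judged:
On the way, in this order (a step that is already met when the one before it is completed fails the run):
1. the ejector key is being pressed down (value of joint ejector above 0.002 m), for 0.02 s.
2. the battery is stopped on the ramp by a finger while the key is held down (x of cell in the frame of tidy between -0.04 and 0.08 m and y of cell in the frame of tidy between -0.02 and 0.02 m and z of cell in the frame of tidy below 0.07 m and linear speed of cell below 0.02 m/s and contact force between the fingers and cell above 0.02 N and value of joint ejector above 0.005 m), for 0.3 s.
At the end, for the whole second after the job is handed in: The ejector key is held down (joint above 0.005 m); the battery lies on the ramp, its middle at x between -40 and +80 mm and y within 20 mm in the tidy's frame and lower than 70 mm, slower than 0.02 m/s, and rests against a finger (contact above 0.02 N); no bystander has moved 30 mm (all of step 2 and distance of each of radio, bowl, bookmark, spare from where it was at the start of the episode below 0.03 m); the arm keeps its last pose, push and grip.
It fails at once if the battery rolls off the end of the ramp (x of cell in the frame of tidy above 0.09 m).
It fails at once if the battery is lifted or taken out of the lane (z of cell in the frame of tidy above 0.075 m or y of cell in the frame of tidy above 0.03 m or y of cell in the frame of tidy below -0.03 m).
It fails at once if the radio, the bowl, the bookmark clip or the spare battery is moved 30 mm (distance of any of radio, bowl, bookmark, spare from where it was at the start of the episode above 0.03 m).
It also fails if it takes over 29 s, if anything falls off the work surface, if the arm or the gripper's body presses on something with over 40 N, if the wrist force passes 120 N, or if a joint passes its speed limit or range.

## Working session

There is one attempt and no reset: what is moved stays moved. The work goes in short steps, Python scripts to look and compute and a tool call to move; the robot and the scene stay as the last step left them, time stands still between calls to the robot, and variables do not carry over. Pictures are saved under pics/ and viewed, and the job is handed in when it is done.

Besides the shell and the picture viewer there is one more tool, called after "Emit:" by a JSON object that holds its "method" and its "body", one argument or row to a line. jog_arm: Moves the arm, as the interface text tells. Scaled input: -1 to 1 covers 150 mm each way for a shift and 60 degrees each way for a turn. Its arguments: {"type":"object","properties":{"targets":{"type":"array"}},"required":["targets"]}

```bash
mkdir -p pics
python3 - <<'E'
from rig import r
import cv2,numpy as np
np.set_printoptions(precision=4,suppress=True)
s=r.observe()
for k,v in s.items(): print(k,np.round(v,4))
for c in("top","side"):
    im=r.camera(c); cv2.imwrite(f"pics/{c}0.png",im)
    i=r.camera_info(c); print(c,np.array(i["mtx"]),np.array(i["world_to_cam"]))
    for l in("tidy","cell","ejector_top","spare","bowl","radio","bookmark"):
        print(c,l,[(np.round(d["rect"]).tolist(),round(d["score"],2)) for d in r.look_for(c,l)][:4])
print(r.observe()["clock"])
E
```

```text
clock 0.0
qpos [ 1.24    0.3142 -0.0481  1.2102  0.      1.5708]
dq [-0.0019  0.0011  0.0019 -0.0005  0.0005 -0.0006]
effort [  0.0024 -53.9592  33.9748   0.0192   0.0002   0.    ]
position [0.1947 0.5669 0.2091]
ee_rot [ 0.2583  1.5555 -0.2609]
ft_force [ 1.2259  0.7621 -0.073 ]
ft_torque [-0.0068 -0.0346  0.0398]
gripper_width 1.0046
top [[541.7486   0.     320.9159]
 [  0.     541.7486 245.8717]
 [  0.       0.       1.    ]] [[-0.0151 -0.9998 -0.0104  0.1379]
 [-0.9825  0.0167 -0.1858  0.5816]
 [ 0.1859  0.0074 -0.9825  0.9061]
 [ 0.      0.      0.      1.    ]]
top tidy [([373.0, 261.0, 132.0, 134.0], 0.88)]
top cell [([382.0, 292.0, 34.0, 31.0], 0.91), ([466.0, 327.0, 41.0, 34.0], 0.77), ([370.0, 369.0, 36.0, 30.0], 0.66)]
top ejector_top [([330.0, 255.0, 22.0, 22.0], 0.87)]
top spare [([445.0, 202.0, 24.0, 27.0], 0.61)]
top bowl [([291.0, 303.0, 51.0, 52.0], 0.68)]
top radio [([176.0, 348.0, 116.0, 80.0], 0.61)]
top bookmark [([342.0, 176.0, 39.0, 31.0], 0.67)]
side [[459.1724   0.     314.3819]
 [  0.     459.1724 243.8316]
 [  0.       0.       1.    ]] [[ 0.9529 -0.3032  0.0017 -0.5031]
 [-0.2283 -0.7212 -0.6541  0.2529]
 [ 0.1996  0.6229 -0.7564  0.6764]
 [ 0.      0.      0.      1.    ]]
side tidy [([330.0, 302.0, 149.0, 126.0], 0.73), ([416.0, 338.0, 30.0, 34.0], 0.15)]
side cell [([287.0, 406.0, 45.0, 35.0], 0.89), ([216.0, 318.0, 38.0, 37.0], 0.84), ([297.0, 293.0, 37.0, 32.0], 0.72)]
side ejector_top [([318.0, 252.0, 25.0, 22.0], 0.76)]
side spare [([417.0, 337.0, 28.0, 38.0], 0.64)]
side bowl [([264.0, 232.0, 48.0, 43.0], 0.93)]
side radio [([206.0, 168.0, 82.0, 86.0], 0.7)]
side bookmark [([403.0, 251.0, 48.0, 27.0], 0.77)]
0.8
```

Run:
```python
import cv2
a=cv2.imread("pics/top0.png")[150:400,200:500];cv2.imwrite("pics/topc.png",cv2.resize(a,(720,600),interpolation=2))
a=cv2.imread("pics/side0.png")[200:440,190:470];cv2.imwrite("pics/sidec.png",cv2.resize(a,(700,600),interpolation=2))
```

```text
(no output)
```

View pics/topc.png

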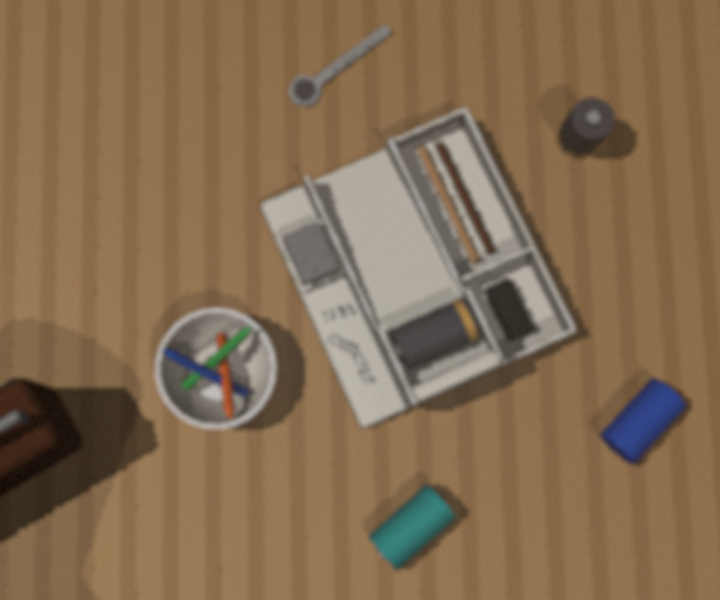

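View pics/sidec.png

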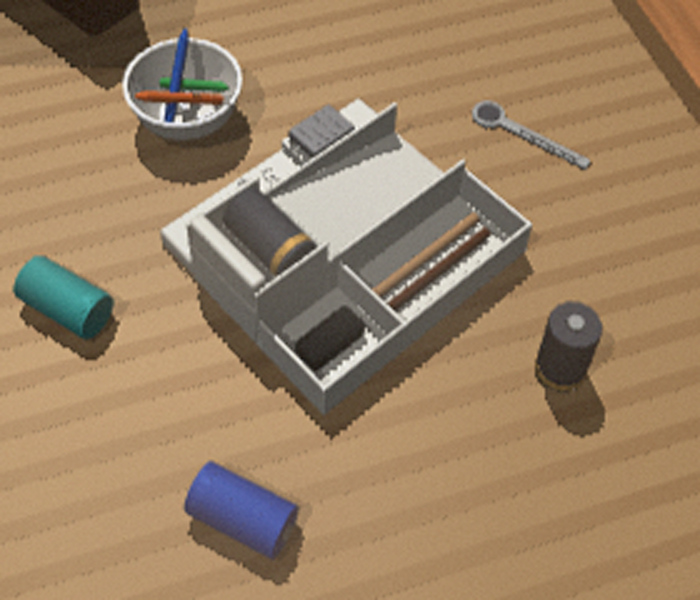

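View pics/top0.png

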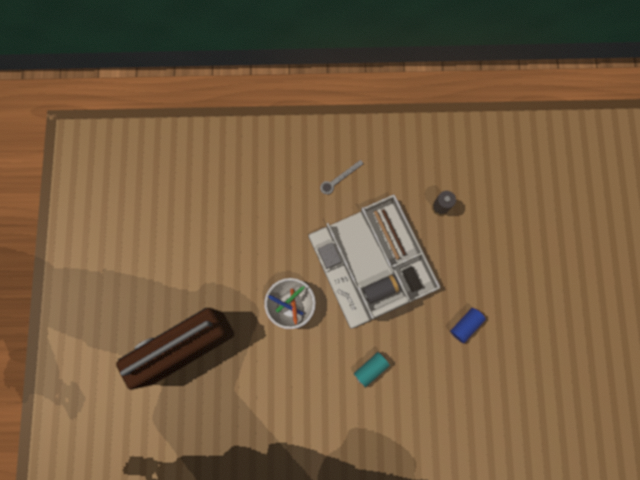

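```bash
cat > h.py <<'E'
import numpy as np
from rig import r
def proj(c,P):
    i=r.camera_info(c);M=np.array(i["world_to_cam"]);P=np.atleast_2d(P)
    q=(P@M[:3,:3].T+M[:3,3])@np.array(i["mtx"]).T
    return q[:,:2]/q[:,2:]
def T(p,P):
    c,s=np.cos(p[2]),np.sin(p[2]);P=np.atleast_2d(P)
    return P@np.array([[c,-s,0],[s,c,0],[0,0,1]]).T+[p[0],p[1],0]
E
python3 - <<'E'
from h import *
from scipy.optimize import least_squares
import cv2
np.set_printoptions(precision=4,suppress=True)
A=[("top",(35,55.5,38),(330,255)),("side",(35,55.5,38),(318,252)),("top",(-60,0,54),(382,291)),("side",(-60,0,54),(297,293)),
("top",(90,75,24),(309.2,235)),("side",(90,75,24),(334,240)),("top",(90,-100,34),(394.6,195.8)),("side",(90,-100,34),(402,290)),
("top",(-100,-100,34),(439.6,287.5)),("top",(-100,75,24),(351,327)),("side",(-100,75,24),(255,295))]
def f(p): return np.concatenate([(proj(c,T(p,np.array(P)/1e3))[0]-uv) for c,P,uv in A])
best=min((least_squares(f,[0.5,0,y],loss='soft_l1') for y in np.arange(0,6.3,1)),key=lambda s:s.cost)
p=best.x;print(p,np.degrees(p[2]));print(f(p).reshape(-1,2))
np.save("pose.npy",p)
for n,P in dict(key=(35,55.5,38),lane=(35,0,21.5),mid=(35,27.7,38),end=(90,0,10)).items(): print(n,T(p,np.array(P)/1e3))
box=lambda x0,x1,y0,y1,z:[(x0,y0,z),(x1,y0,z),(x1,y1,z),(x0,y1,z)]
for c,(x0,y0,w,h,s) in dict(top=(200,150,300,250,2.4),side=(190,200,280,240,2.5)).items():
    im=cv2.imread(f"pics/{c}c.png")
    for B in (box(15,55,40.5,70.5,38),box(-100,90,-100,75,0),box(-100,90,36.5,75,24),box(-52,90,-33.5,33.5,42),box(-100,90,-100,-36.5,34)):
        uv=(proj(c,T(p,np.array(B)/1e3))-[x0,y0]+.5)*s
        cv2.polylines(im,[uv.astype(int)],True,(0,0,255),1)
    cv2.imwrite(f"pics/{c}fit.png",im)
E
```

```text
Traceback (most recent call last):
  File "h.py", line 4, in proj
    i=r.camera_info(c);M=np.array(i["world_to_cam"]);P=np.atleast_2d(P)
ValueError: time passes only in moves, steps and waits
```

```bash
cat > h.py <<'E'
import numpy as np
from rig import r
I={c:r.camera_info(c) for c in("top","side")}
def proj(c,P):
    i=I[c];M=np.array(i["world_to_cam"]);P=np.atleast_2d(P)
    q=(P@M[:3,:3].T+M[:3,3])@np.array(i["mtx"]).T
    return q[:,:2]/q[:,2:]
def T(p,P):
    c,s=np.cos(p[2]),np.sin(p[2]);P=np.atleast_2d(P)
    return P@np.array([[c,-s,0],[s,c,0],[0,0,1]]).T+[p[0],p[1],0]
E
cat > fit.py <<'E'
from h import *
from scipy.optimize import least_squares
import cv2
np.set_printoptions(precision=4,suppress=True)
A=[("top",(35,55.5,38),(330,255)),("side",(35,55.5,38),(318,252)),("top",(-60,0,54),(382,291)),("side",(-60,0,54),(297,293)),
("top",(90,75,24),(309.2,235)),("side",(90,75,24),(334,240)),("top",(90,-100,34),(394.6,195.8)),("side",(90,-100,34),(402,290)),
("top",(-100,-100,34),(439.6,287.5)),("top",(-100,75,24),(351,327)),("side",(-100,75,24),(255,295))]
def f(p): return np.concatenate([(proj(c,T(p,np.array(P)/1e3))[0]-uv) for c,P,uv in A])
best=min((least_squares(f,[0.5,0,y],loss='soft_l1') for y in np.arange(0,6.3,1)),key=lambda s:s.cost)
p=best.x;print(p,np.degrees(p[2]));print(f(p).reshape(-1,2))
np.save("pose.npy",p)
for n,P in dict(key=(35,55.5,38),lane=(35,0,21.5),mid=(35,27.7,38),end=(90,0,10)).items(): print(n,T(p,np.array(P)/1e3))
box=lambda x0,x1,y0,y1,z:[(x0,y0,z),(x1,y0,z),(x1,y1,z),(x0,y1,z)]
for c,(x0,y0,w,h,s) in dict(top=(200,150,300,250,2.4),side=(190,200,280,240,2.5)).items():
    im=cv2.imread(f"pics/{c}c.png")
    for B in (box(15,55,40.5,70.5,38),box(-100,90,-100,75,0),box(-100,90,36.5,75,24),box(-52,90,-33.5,33.5,42),box(-100,90,-100,-36.5,34)):
        uv=(proj(c,T(p,np.array(B)/1e3))-[x0,y0]+.5)*s
        cv2.polylines(im,[uv.astype(int)],True,(0,0,255),1)
    cv2.imwrite(f"pics/{c}fit.png",im)
E
python3 fit.py
```

```text
[0.5603 0.0477 0.4075] 23.34951569796784
[[ 0.0359 -0.2759]
 [-0.0526  1.0354]
 [-0.5507 -1.9065]
 [-0.2177  2.7764]
 [-1.1909 -1.5139]
 [-1.184  -2.7604]
 [-0.1219 -1.6883]
 [ 0.4797  1.3668]
 [ 1.0625  0.1963]
 [ 0.3263  1.5988]
 [-3.2328 -3.987 ]]
key [[0.5705 0.1125 0.038 ]]
lane [[0.5925 0.0616 0.0215]]
mid [[0.5815 0.087  0.038 ]]
end [[0.6429 0.0834 0.01  ]]
```

View pics/topfit.png

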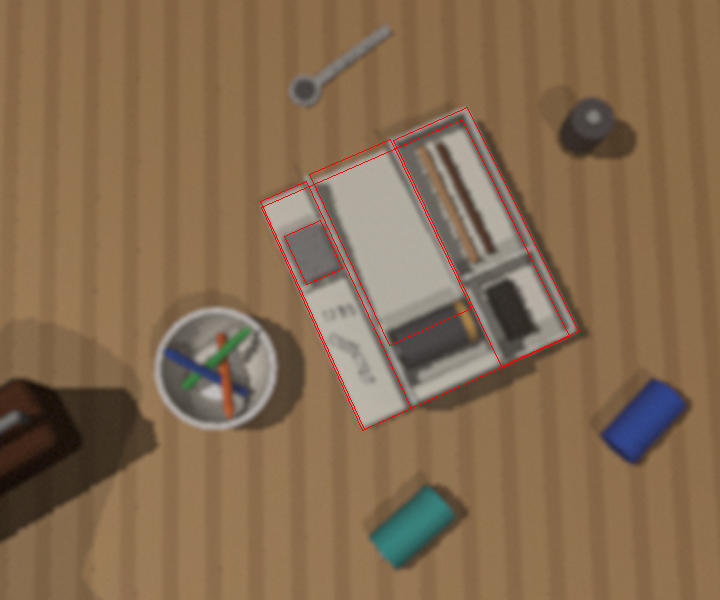

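View pics/sidefit.png

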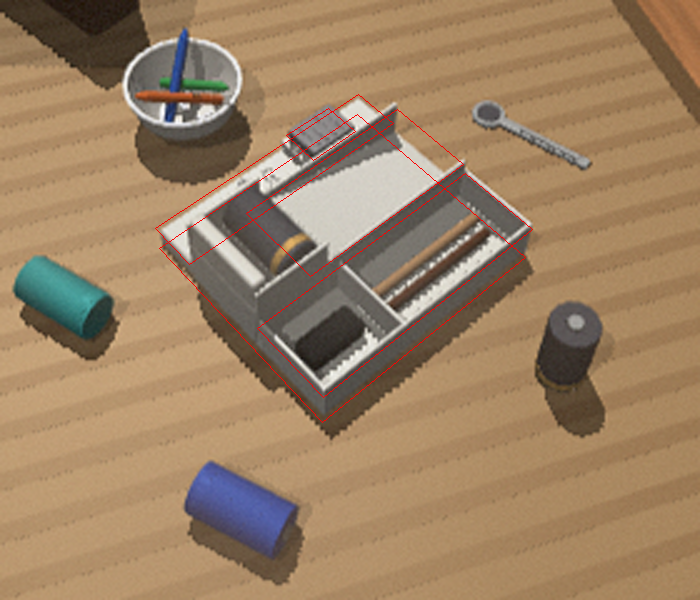

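```bash
cat >> h.py <<'E'
from scipy.spatial.transform import Rotation as R
def plan(z,p=None,flip=0,lx=35.,ly=27.75):
    p=np.load("pose.npy") if p is None else p
    s=r.observe();t=np.array(s["position"]);Rc=R.from_rotvec(s["ee_rot"]).as_matrix()
    g=T(p,[lx/1e3,ly/1e3,0])[0];g[2]=z
    ty=np.array([-np.sin(p[2]),np.cos(p[2]),0])*(-1 if flip else 1);tx=np.array([0,0,-1.])
    Rg=np.stack([tx,ty,np.cross(tx,ty)],1)
    d=Rc.T@(g-t);w=R.from_matrix(Rc.T@Rg).as_rotvec()
    print("clock",s["clock"],"pos",t,"goal",g,"\nq",np.round(s["qpos"],3),"F",np.round(s["ft_force"],2),"w",s["gripper_width"])
    print("shift mm",np.round(d*1e3,1),"norm",np.round(d/.15,3),"turn deg",np.round(np.degrees(w),1),"norm",np.round(np.degrees(w)/60,3))
    print("tool axes\n",np.round(Rc,3))
    tl=np.c_[[0,0,0]]
    c,s_=np.cos(p[2]),np.sin(p[2]);e=t-[p[0],p[1],0];print("TCP in tidy mm",np.round([(c*e[0]+s_*e[1])*1e3,(-s_*e[0]+c*e[1])*1e3,t[2]*1e3],1))
E
python3 - <<'E'
from h import *
for f in (0,1): plan(.21,flip=f)
def gnd(uv,z,c="top"):
    i=I[c];M=np.array(i["world_to_cam"]);d=M[:3,:3].T@np.linalg.solve(np.array(i["mtx"]),[*uv,1]);o=-M[:3,:3].T@M[:3,3]
    return o+d*(z-o[2])/d[2]
for n,uv,z in (("bowl",(291,303),.02),("radio",(176,348),.1),("spare",(445,200),.05)): print(n,gnd(uv,z))
E
```

```text
clock 0.8 pos [0.19488896 0.56744367 0.2100178 ] goal [0.58145359 0.08707184 0.21      ] 
q [ 1.24   0.313 -0.047  1.21  -0.     1.571] F [0.28 0.28 0.3 ] w 1.002679664342784
shift mm [   0.  -328.7  521.6] norm [ 0.    -2.192  3.478] turn deg [-42.3  -0.    0. ] norm [-0.705 -0.     0.   ]
tool axes
 [[-0.     0.325  0.946]
 [-0.     0.946 -0.325]
 [-1.    -0.     0.   ]]
TCP in tidy mm [-129.5  622.   210. ]
clock 0.8 pos [0.19488896 0.56744367 0.2100178 ] goal [0.58145359 0.08707184 0.21      ] 
q [ 1.24   0.313 -0.047  1.21  -0.     1.571] F [0.28 0.28 0.3 ] w 1.002679664342784
shift mm [   0.  -328.7  521.6] norm [ 0.    -2.192  3.478] turn deg [137.7   0.    0. ] norm [2.295 0.    0.   ]
tool axes
 [[-0.     0.325  0.946]
 [-0.     0.946 -0.325]
 [-1.    -0.     0.   ]]
TCP in tidy mm [-129.5  622.   210. ]
bowl [0.48631153 0.18446065 0.02      ]
radio [0.40917646 0.36797991 0.1       ]
spare [ 0.6652995  -0.09706489  0.05      ]
```

Emit:
{"method": "jog_arm", "body": {
  "targets": [
    [0,-0.55,0.87,-0.7,0,0,1],
    [0,-0.55,0.87,-0.7,0,0,1],
    [0,-0.55,0.87,-0.7,0,0,1],
    [0,-0.55,0.87,-0.7,0,0,1],
    [0,-0.55,0.87,-0.7,0,0,0.5],
    [0,-0.55,0.87,-0.7,0,0,0],
    [0,-0.55,0.87,-0.7,0,0,-0.04]
  ]
}}

```text
clock: 1.38
position: [0.2921, 0.4465, 0.2103]
ee_rot: [-0.316, 1.547, 0.317]
ft_force: [0.3, -0.0, 0.2]
gripper_width: 0.603
```

```bash
python3 -c "
from h import *
plan(.21)"
```

```text
clock 1.3833 pos [0.29213119 0.4465019  0.21027191] goal [0.58145359 0.08707184 0.21      ] 
q [ 0.991  0.188 -0.209  1.173  0.     0.588] F [ 0.34 -0.    0.22] w 0.6033851171267547
shift mm [ 2.000e-01 -4.442e+02  1.249e+02] norm [ 1.000e-03 -2.961e+00  8.330e-01] turn deg [-0.2  0.  -0. ] norm [-0.004  0.    -0.   ]
tool axes
 [[ 0.    -0.393  0.92 ]
 [ 0.     0.92   0.393]
 [-1.     0.     0.   ]]
TCP in tidy mm [-88.2 472.4 210.3]
```

Emit:
{"method": "jog_arm", "body": {
  "targets": [
    [0,-0.98,0.28,0,0,0,-0.04],
    [0,-0.98,0.28,0,0,0,-0.04],
    [0,-0.98,0.28,0,0,0,-0.04],
    [0,-0.98,0.28,0,0,0,-0.04]
  ]
}}

```text
clock: 1.72
position: [0.3889, 0.3263, 0.2101]
ee_rot: [-0.313, 1.548, 0.312]
ft_force: [-0.1, 0.7, 0.7]
gripper_width: 0.48
```

Emit:
{"method": "jog_arm", "body": {
  "targets": [
    [0,-0.98,0.28,0,0,0,-0.04],
    [0,-0.98,0.28,0,0,0,-0.04],
    [0,-0.98,0.28,0,0,0,-0.04],
    [0,-0.98,0.28,0,0,0,-0.04]
  ]
}}

```text
clock: 2.05
position: [0.4857, 0.2071, 0.2102]
ee_rot: [-0.312, 1.547, 0.311]
ft_force: [0.5, 0.3, 0.3]
gripper_width: 0.477
```

Emit:
{"method": "jog_arm", "body": {
  "targets": [
    [0,-0.98,0.28,0,0,0,-0.04],
    [0,-0.98,0.28,0,0,0,-0.04],
    [0,-0.98,0.28,0,0,0,-0.04],
    [0,-0.98,0.28,0,0,0,-0.04],
    [0,-0.98,0.28,0,0,0,-0.04]
  ]
}}

```text
clock: 2.47
position: [0.5832, 0.0867, 0.2096]
ee_rot: [-0.311, 1.547, 0.307]
ft_force: [-0.4, 0.3, -0.8]
gripper_width: 0.481
```

```bash
python3 -c "
from h import *
plan(.1)"
```

```text
clock 2.4667 pos [0.58321751 0.0867146  0.20955395] goal [0.58145359 0.08707184 0.1       ] 
q [ 0.149  0.293 -0.076  1.201 -0.002 -0.245] F [-0.35  0.32 -0.82] w 0.48073273224160695
shift mm [109.6   1.2  -1.6] norm [ 0.73   0.008 -0.01 ] turn deg [-0.8  0.   0.1] norm [-0.013  0.001  0.002]
tool axes
 [[ 0.001 -0.384  0.923]
 [-0.002  0.923  0.384]
 [-1.    -0.002  0.001]]
TCP in tidy mm [ 36.5  26.7 209.6]
```

Emit:
{"method": "jog_arm", "body": {
  "targets": [
    [0.9,0.01,-0.01,-0.01,0,0,-0.04],
    [0.9,0.01,-0.01,-0.01,0,0,-0.04],
    [0.9,0.01,-0.01,-0.01,0,0,-0.04],
    [0.9,0.01,-0.01,-0.01,0,0,-0.04],
    [0.9,0.01,-0.01,-0.01,0,0,-0.04],
    [0.9,0.01,-0.01,-0.01,0,0,-0.04]
  ]
}}

```text
clock: 2.97
position: [0.5783, 0.092, 0.076]
ee_rot: [-0.323, 1.547, 0.323]
ft_force: [1.5, 0.2, 1.0]
gripper_width: 0.481
```

```bash
python3 -c "
from h import *
import cv2
plan(.06)
p=np.load('pose.npy')
for c,(x0,y0,w,h,s) in dict(top=(270,180,180,150,4),side=(240,200,180,150,4)).items():
    a=r.camera(c)[y0:y0+h,x0:x0+w];cv2.imwrite(f'pics/{c}1.png',cv2.resize(a,None,fx=s,fy=s,interpolation=2))
"
```

```text
clock 2.9667 pos [0.57831982 0.09200204 0.0759791 ] goal [0.58145359 0.08707184 0.06      ] 
q [ 0.158  0.372 -0.282  0.916  0.    -0.255] F [1.49 0.25 1.03] w 0.4814269670974171
shift mm [16.  -5.8  0.9] norm [ 0.107 -0.038  0.006] turn deg [ 0.3 -0.  -0. ] norm [ 0.005 -0.    -0.   ]
tool axes
 [[-0.    -0.401  0.916]
 [ 0.     0.916  0.401]
 [-1.     0.    -0.   ]]
TCP in tidy mm [34.1 33.5 76. ]
```

View pics/top1.png

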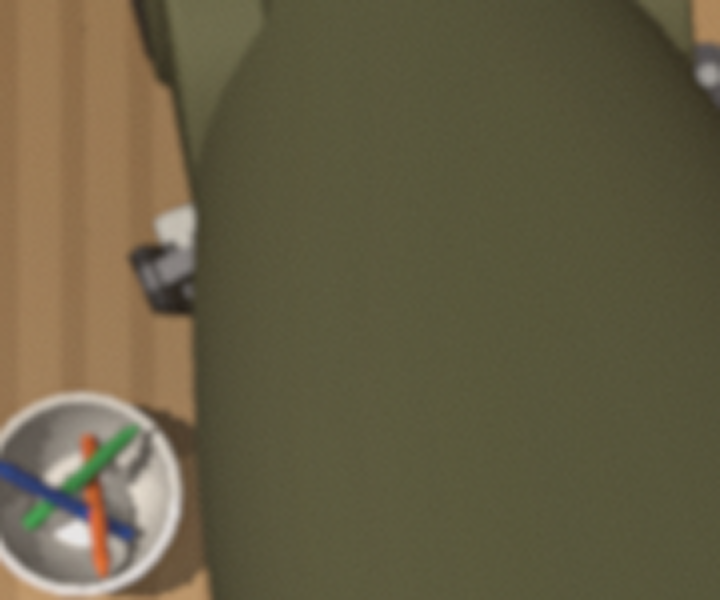

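View pics/side1.png

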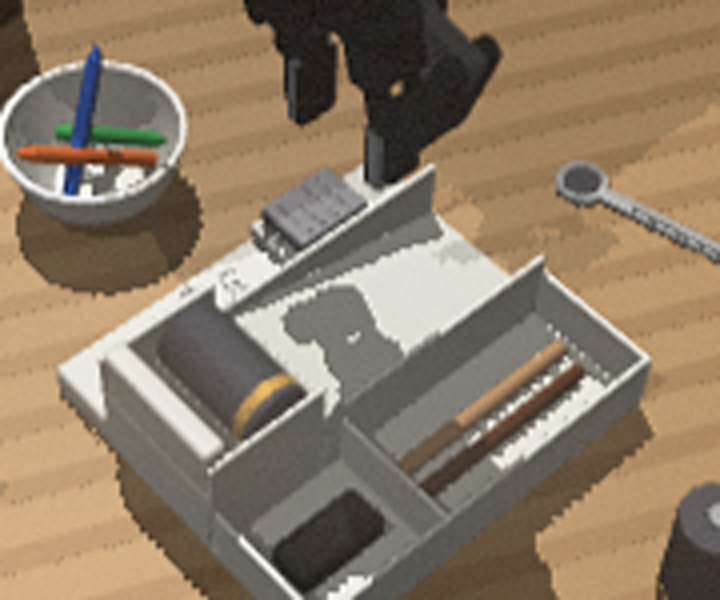

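```bash
python3 -c "
from h import *
plan(.06)
s=r.observe();t=np.array(s['position']);Rc=R.from_rotvec(s['ee_rot']).as_matrix()
for dz in (0,5,10):
  for y in(-27.75,27.75): print(dz,y,(proj('side',t+Rc@np.array([-dz,y,0])/1e3)-[240,200])*4)
"
```

```text
clock 3.0667 pos [0.58038362 0.09211308 0.07791288] goal [0.58145359 0.08707184 0.06      ] 
q [ 0.157  0.371 -0.28   0.916  0.    -0.255] F [ 0.5  -0.23  0.15] w 0.48064622898330883
shift mm [17.9 -5.  -1.1] norm [ 0.119 -0.034 -0.007] turn deg [0.3 0.2 0.1] norm [0.005 0.004 0.001]
tool axes
 [[ 0.004 -0.401  0.916]
 [ 0.001  0.916  0.401]
 [-1.    -0.001  0.004]]
TCP in tidy mm [36.  32.8 77.9]
0 -27.75 [[393.2406403  219.78706489]]
0 27.75 [[306.37634523 146.23731156]]
5 -27.75 [[393.68396965 212.2550722 ]]
5 27.75 [[306.39348132 138.61385592]]
10 -27.75 [[394.13166455 204.64891061]]
10 27.75 [[306.41078038 130.91790051]]
```

Emit:
{"method": "jog_arm", "body": {
  "targets": [
    [0.06,-0.035,0,0,0,0,-0.04],
    [0.12,-0.035,0,0,0,0,-0.04],
    [0.17,-0.035,0,0,0,0,-0.04],
    [0.17,-0.035,0,0,0,0,-0.04]
  ]
}}

```text
clock: 3.4
position: [0.579, 0.0862, 0.0478]
ee_rot: [-0.323, 1.549, 0.324]
ft_force: [-0.0, -0.1, 0.2]
gripper_width: 0.482
```

```bash
python3 -c "
from h import *
import cv2
c='side';x0,y0,w,h,s=270,190,120,90,6
a=r.camera(c)[y0:y0+h,x0:x0+w];cv2.imwrite(f'pics/{c}2.png',cv2.resize(a,None,fx=s,fy=s,interpolation=2))
plan(.05)
s=r.observe();t=np.array(s['position']);Rc=R.from_rotvec(s['ee_rot']).as_matrix()
for dz in (0,10):
  for y in(-27.75,27.75): print(dz,y,(proj('side',t+Rc@np.array([-dz,y,0])/1e3)-[270,190])*6)
"
```

```text
clock 3.45 pos [0.57915084 0.08630703 0.04838173] goal [0.58145359 0.08707184 0.05      ] 
q [ 0.148  0.4   -0.311  0.861  0.    -0.264] F [-0.49 -0.06 -0.18] w 0.4784485853070959
shift mm [-1.6 -0.2  2.4] norm [-0.011 -0.001  0.016] turn deg [ 0.3 -0.1 -0. ] norm [ 0.005 -0.002 -0.001]
tool axes
 [[-0.002 -0.401  0.916]
 [-0.     0.916  0.401]
 [-1.     0.001 -0.002]]
TCP in tidy mm [32.6 28.  48.4]
0 -27.75 [[408.36465413 470.60297008]]
0 27.75 [[281.06531307 359.86273156]]
10 -27.75 [[409.85732438 449.12836459]]
10 27.75 [[281.32789387 338.07801931]]
```

View pics/side2.png

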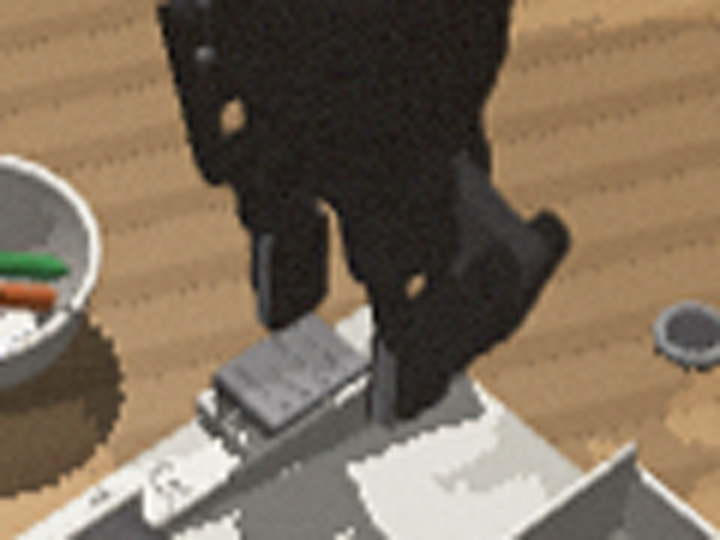

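Emit:
{"method": "jog_arm", "body": {
  "targets": [
    [0.02,0,0,0,0,0,-0.04],
    [0.04,0,0,0,0,0,-0.04],
    [0.06,0,0,0,0,0,-0.04],
    [0.06,0,0,0,0,0,-0.04]
  ]
}}

```text
clock: 3.78
position: [0.5798, 0.0865, 0.0399]
ee_rot: [-0.324, 1.547, 0.324]
ft_force: [0.4, 0.2, 0.2]
gripper_width: 0.482
```

Emit:
{"method": "jog_arm", "body": {
  "targets": [
    [0.01,0,0,0,0,0,-0.04],
    [0.02,0,0,0,0,0,-0.04],
    [0.03,0,0,0,0,0,-0.04],
    [0.03,0,0,0,0,0,-0.04]
  ]
}}

```text
clock: 4.12
position: [0.5801, 0.0865, 0.0357]
ee_rot: [-0.324, 1.547, 0.324]
ft_force: [-0.6, 0.6, 0.6]
gripper_width: 0.479
```

```bash
python3 -c "
from h import *
import cv2
c='side';x0,y0,w,h,s=270,200,120,100,6
a=r.camera(c)[y0:y0+h,x0:x0+w];cv2.imwrite(f'pics/{c}3.png',cv2.resize(a,None,fx=s,fy=s,interpolation=2))
plan(.035)
"
```

```text
clock 4.1667 pos [0.5800795  0.08654974 0.03585135] goal [0.58145359 0.08707184 0.035     ] 
q [ 0.148  0.413 -0.324  0.834 -0.    -0.265] F [ 0.03  1.21 -0.04] w 0.4792593382265718
shift mm [ 0.9 -0.1  1.5] norm [ 0.006 -0.     0.01 ] turn deg [ 0.3 -0.  -0. ] norm [ 0.005 -0.    -0.   ]
tool axes
 [[-0.    -0.401  0.916]
 [-0.     0.916  0.401]
 [-1.     0.    -0.   ]]
TCP in tidy mm [33.5 27.8 35.9]
```

View pics/side3.png

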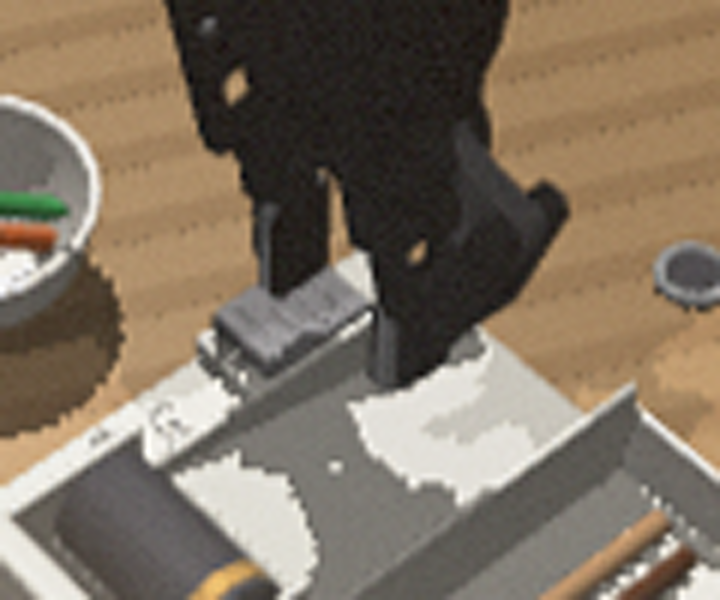

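Emit:
{"method": "jog_arm", "body": {
  "targets": [
    [0.01,0,0,0,0,0,-0.04],
    [0.02,0,0,0,0,0,-0.04],
    [0.03,0,0,0,0,0,-0.04],
    [0.03,0,0,0,0,0,-0.04]
  ]
}}

```text
clock: 4.5
position: [0.58, 0.0865, 0.0311]
ee_rot: [-0.324, 1.547, 0.324]
ft_force: [-0.5, 0.2, 0.7]
gripper_width: 0.478
```

Emit:
{"method": "jog_arm", "body": {
  "targets": [
    [0.01,0,0,0,0,0,-0.04],
    [0.02,0,0,0,0,0,-0.04],
    [0.02,0,0,0,0,0,-0.04]
  ]
}}

```text
clock: 4.75
position: [0.58, 0.0865, 0.0281]
ee_rot: [-0.324, 1.547, 0.324]
ft_force: [-0.5, -0.6, -0.1]
gripper_width: 0.478
```

Emit:
{"method": "jog_arm", "body": {
  "targets": [
    [0.01,0,0,0,0,0,-0.04],
    [0.02,0,0,0,0,0,-0.04],
    [0.02,0,0,0,0,0,-0.04]
  ]
}}

```text
clock: 5.0
position: [0.58, 0.0865, 0.0252]
ee_rot: [-0.324, 1.547, 0.324]
ft_force: [-0.8, 0.2, 0.0]
gripper_width: 0.48
```

```bash
python3 -c "
from h import *
import cv2
c='side';x0,y0,w,h,s=270,200,120,100,6
a=r.camera(c)[y0:y0+h,x0:x0+w];cv2.imwrite(f'pics/{c}4.png',cv2.resize(a,None,fx=s,fy=s,interpolation=2))
plan(.035)
"
```

```text
clock 5.05 pos [0.58004392 0.08653845 0.02527699] goal [0.58145359 0.08707184 0.035     ] 
q [ 0.148  0.424 -0.335  0.812  0.    -0.265] F [ 0.58 -0.04 -0.18] w 0.48068996633664124
shift mm [-9.7 -0.1  1.5] norm [-0.065 -0.001  0.01 ] turn deg [ 0.3 -0.  -0. ] norm [ 0.005 -0.    -0.   ]
tool axes
 [[-0.    -0.401  0.916]
 [-0.     0.916  0.401]
 [-1.     0.    -0.   ]]
TCP in tidy mm [33.5 27.8 25.3]
```

View pics/side4.png

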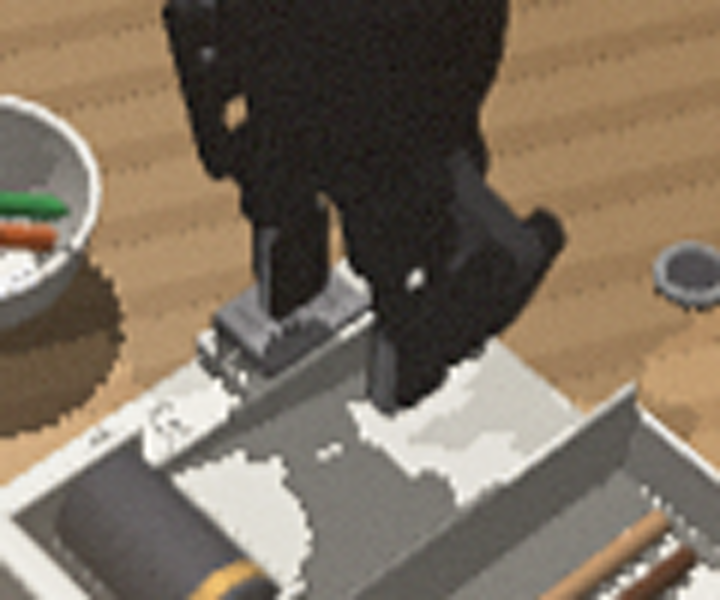

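Emit:
{"method": "jog_arm", "body": {
  "targets": [
    [0.01,0,0,0,0,0,-0.04],
    [0.015,0,0,0,0,0,-0.04],
    [0.015,0,0,0,0,0,-0.04]
  ]
}}

```text
clock: 5.3
position: [0.5801, 0.0865, 0.0231]
ee_rot: [-0.324, 1.547, 0.324]
ft_force: [-0.2, 0.4, -0.3]
gripper_width: 0.481
```

Emit:
{"method": "jog_arm", "body": {
  "targets": [
    [0.01,0,0,0,0,0,-0.04],
    [0.015,0,0,0,0,0,-0.04],
    [0.015,0,0,0,0,0,-0.04]
  ]
}}

```text
clock: 5.55
position: [0.5801, 0.0865, 0.0208]
ee_rot: [-0.324, 1.547, 0.324]
ft_force: [1.0, -0.7, -0.6]
gripper_width: 0.478
```

Emit:
{"method": "jog_arm", "body": {
  "targets": [
    [0.01,0,0,0,0,0,-0.04],
    [0.015,0,0,0,0,0,-0.04],
    [0.015,0,0,0,0,0,-0.04]
  ]
}}

```text
clock: 5.8
position: [0.5801, 0.0866, 0.0185]
ee_rot: [-0.324, 1.547, 0.324]
ft_force: [-0.5, -0.0, -0.3]
gripper_width: 0.479
```

```bash
python3 -c "
from h import *
import cv2
c='side';x0,y0,w,h,s=270,200,120,100,6
a=r.camera(c)[y0:y0+h,x0:x0+w];cv2.imwrite(f'pics/{c}5.png',cv2.resize(a,None,fx=s,fy=s,interpolation=2))
plan(.035)
"
```

```text
clock 5.85 pos [0.58011807 0.0865327  0.0186156 ] goal [0.58145359 0.08707184 0.035     ] 
q [ 0.148  0.432 -0.342  0.798 -0.    -0.265] F [ 0.89  0.49 -0.06] w 0.4812392335860507
shift mm [-16.4  -0.    1.4] norm [-0.109 -0.     0.01 ] turn deg [ 0.3 -0.  -0. ] norm [ 0.005 -0.    -0.   ]
tool axes
 [[-0.    -0.401  0.916]
 [-0.     0.916  0.401]
 [-1.     0.    -0.   ]]
TCP in tidy mm [33.6 27.8 18.6]
```

View pics/side5.png

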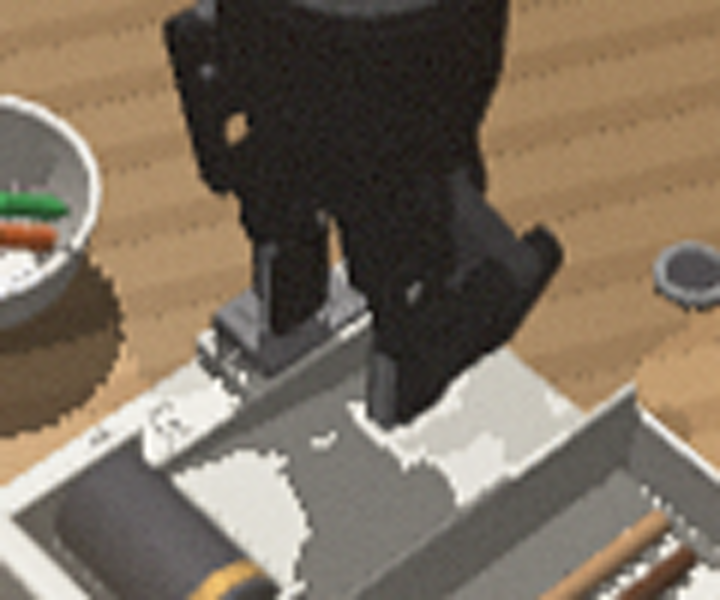

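Emit:
{"method": "jog_arm", "body": {
  "targets": [
    [0.01,0,0,0,0,0,-0.04],
    [0.015,0,0,0,0,0,-0.04],
    [0.015,0,0,0,0,0,-0.04]
  ]
}}

```text
clock: 6.1
position: [0.5801, 0.0865, 0.0163]
ee_rot: [-0.324, 1.547, 0.324]
ft_force: [0.1, -0.9, -0.6]
gripper_width: 0.481
```

Emit:
{"method": "jog_arm", "body": {
  "targets": [
    [0.01,0,0,0,0,0,-0.04],
    [0.015,0,0,0,0,0,-0.04],
    [0.015,0,0,0,0,0,-0.04]
  ]
}}

```text
clock: 6.35
position: [0.5804, 0.0866, 0.0143]
ee_rot: [-0.324, 1.546, 0.324]
ft_force: [-0.2, 0.4, 2.2]
gripper_width: 0.48
```

```bash
python3 -c "
from h import *
import cv2
c='side';x0,y0,w,h,s=270,200,120,100,6
a=r.camera(c)[y0:y0+h,x0:x0+w];cv2.imwrite(f'pics/{c}6.png',cv2.resize(a,None,fx=s,fy=s,interpolation=2))
plan(.035)
"
```

```text
clock 6.4 pos [0.58037457 0.0865996  0.01434369] goal [0.58145359 0.08707184 0.035     ] 
q [ 0.148  0.436 -0.346  0.789  0.    -0.265] F [ 0.59 -0.35  1.8 ] w 0.4809512830367671
shift mm [-20.7  -0.    1.2] norm [-0.138 -0.     0.008] turn deg [0.3 0.  0. ] norm [0.005 0.    0.   ]
tool axes
 [[ 0.    -0.401  0.916]
 [ 0.     0.916  0.401]
 [-1.    -0.     0.   ]]
TCP in tidy mm [33.8 27.7 14.3]
```

View pics/side6.png

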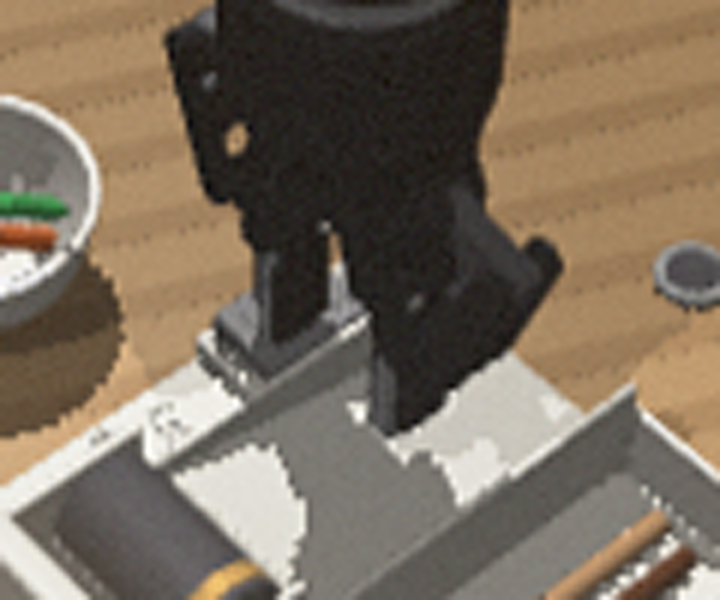

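Emit:
{"method": "jog_arm", "body": {
  "targets": [
    [0.01,0,0,0,0,0,-0.04],
    [0.02,0,0,0,0,0,-0.04],
    [0.02,0,0,0,0,0,-0.04]
  ]
}}

```text
clock: 6.65
position: [0.5804, 0.0866, 0.0112]
ee_rot: [-0.324, 1.546, 0.324]
ft_force: [0.7, 0.8, 2.2]
gripper_width: 0.482
```

Emit:
{"method": "jog_arm", "body": {
  "targets": [
    [0.01,0,0,0,0,0,-0.04],
    [0.02,0,0,0,0,0,-0.04],
    [0.02,0,0,0,0,0,-0.04],
    [0.02,0,0,0,0,0,-0.04]
  ]
}}

```text
clock: 6.98
position: [0.5805, 0.0866, 0.0083]
ee_rot: [-0.324, 1.546, 0.324]
ft_force: [-0.1, 0.5, 4.5]
gripper_width: 0.485
```

```bash
python3 -c "
from h import *
import cv2
c='side';x0,y0,w,h,s=270,200,120,100,6
a=r.camera(c)[y0:y0+h,x0:x0+w];cv2.imwrite(f'pics/{c}7.png',cv2.resize(a,None,fx=s,fy=s,interpolation=2))
plan(.035)
"
```

```text
clock 7.0333 pos [0.58051911 0.08663601 0.00836332] goal [0.58145359 0.08707184 0.035     ] 
q [ 0.148  0.443 -0.351  0.776  0.    -0.265] F [0.55 0.14 3.92] w 0.48133116879224763
shift mm [-26.6   0.    1. ] norm [-0.178  0.     0.007] turn deg [0.3 0.  0. ] norm [0.005 0.    0.   ]
tool axes
 [[ 0.    -0.401  0.916]
 [ 0.     0.916  0.401]
 [-1.    -0.     0.   ]]
TCP in tidy mm [34.  27.7  8.4]
```

View pics/side7.png

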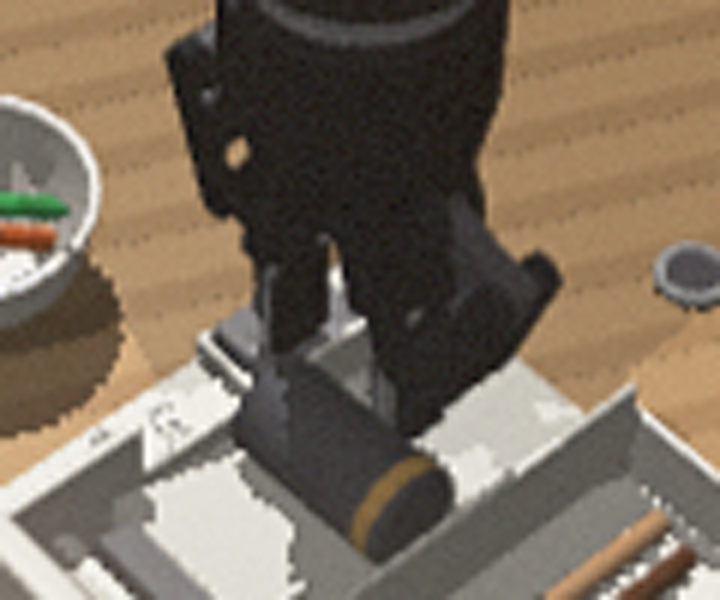

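Emit:
{"method": "jog_arm", "body": {
  "targets": [
    [0.005,0,0,0,0,0,-0.04],
    [0.01,0,0,0,0,0,-0.04],
    [0.013,0,0,0,0,0,-0.04],
    [0.013,0,0,0,0,0,-0.04],
    [0.013,0,0,0,0,0,-0.04],
    [0.013,0,0,0,0,0,-0.04],
    [0.013,0,0,0,0,0,-0.04],
    [0.013,0,0,0,0,0,-0.04]
  ]
}}

```text
clock: 7.7
position: [0.5812, 0.0869, 0.0071]
ee_rot: [-0.324, 1.544, 0.324]
ft_force: [1.3, 1.3, 7.5]
gripper_width: 0.481
```

```bash
python3 -c "
from h import *
import cv2
fz=[]
for k in range(6):
    im=r.camera('side');s=r.observe();fz.append((round(s['ft_force'][2],2),round(s['position'][2],4)))
print(fz)
c='side';x0,y0,w,h,s=270,200,120,100,6
a=im[y0:y0+h,x0:x0+w];cv2.imwrite(f'pics/{c}8.png',cv2.resize(a,None,fx=s,fy=s,interpolation=2))
plan(.035)
p=np.load('pose.npy')
print([(np.round(d['rect'],1),round(d['score'],2)) for d in r.look_for('side','cell')][:4])
for x in (5,10,15,20): 
  z=.0215+(35-x)*.2126e-3+.0169
  print(x,proj('side',T(p,[x/1e3,0,z])))
"
```

```text
[(np.float64(6.68), np.float64(0.007)), (np.float64(7.33), np.float64(0.007)), (np.float64(6.17), np.float64(0.007)), (np.float64(6.92), np.float64(0.007)), (np.float64(7.0), np.float64(0.007)), (np.float64(5.84), np.float64(0.007))]
clock 8.0 pos [0.58118721 0.08694394 0.00701209] goal [0.58145359 0.08707184 0.035     ] 
q [ 0.148  0.445 -0.352  0.772  0.    -0.265] F [0.22 1.03 5.84] w 0.4771124946370461
shift mm [-28.    0.    0.3] norm [-0.187  0.     0.002] turn deg [0.3 0.1 0. ] norm [0.005 0.002 0.   ]
tool axes
 [[ 0.002 -0.402  0.916]
 [ 0.001  0.916  0.402]
 [-1.    -0.     0.002]]
TCP in tidy mm [34.7 27.7  7. ]
[(array([286.2, 404.7,  46.1,  35. ]), 0.97), (array([215.9, 316.5,  35.1,  31.2]), 0.71)]
5 [[326.2025391  278.18470845]]
10 [[328.35263032 277.0193811 ]]
15 [[330.48668299 275.86274647]]
20 [[332.60487592 274.71470766]]
```

View pics/side8.png

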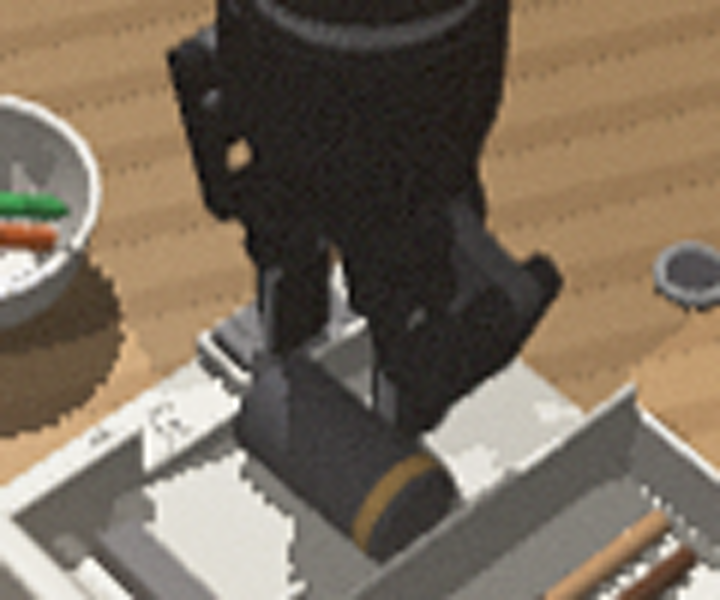

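```bash
python3 -c "
from rig import r
import cv2,numpy as np
a=r.camera('side');b=cv2.imread('pics/side8.png')
c=cv2.resize(a[200:300,270:390],None,fx=6,fy=6,interpolation=2);print('changed px',int((np.abs(c.astype(int)-b).max(2)>60).sum()))
print(r.finish_job())"
```

```text
changed px 0
the job is handed in; nothing more can be done
None
```

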